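Find the concealed catch of a lamp battery case

TASK

The battery case on the lamp bench is held shut by a concealed catch under one of the four identical flush round caps in its top; the other three are fixed blanks. Feel over the caps with gentle fingertip pushes until you find the one that gives, press it right in so that the battery flap springs open, and take your hand away with the flap standing open. Grasp nothing, and leave the loose lamp parts on and beside the case where they are.

Things in the scene. Friction and masses are not known exactly. Their poses are not given: they have to be found in the camera images.
- case: White metal battery case fixed to the bench, 200 x 340 x 70 mm high. Origin: centre of its underside, z up, x from the row of caps to the flap's hinge, y along the row. In its flat top, on the robot's side, a row of four round openings, 50 mm wide, 70 mm apart, each filled by a 47 mm round grey cap lying 2 mm below the top. Behind them the battery flap, 86 x 196 mm, flush when shut.
- cap1 (a point): Centre of the first cap's face (case frame: x -55, y -105, z 68 mm), z up. Any of cap1 to cap4 may be the catch: it differs from run to run and can only be felt. The blanks are rigid.
- cap2 (a point): Centre of the face of the second cap (case frame: x -55, y -35, z 68 mm), z up.
- cap3 (a point): Centre of the face of the third cap (case frame: x -55, y 35, z 68 mm), z up.
- cap4 (a point): Centre of the face of the fourth cap (case frame: x -55, y 105, z 68 mm), z up.
- catch (a joint): How far the catch cap is pressed in, m: 0 up, 0.008 fully in. It sinks straight down on a spring, about 2 N at first and 6 to 7 N at the bottom, lets the flap go at about 5 to 6 mm, and comes back up when left alone.
- flap (a joint): Opening angle of the battery flap, rad: 0 to 0.02 shut, 0.9 fully open. Hinged along its edge away from the caps; a weak spring lifts it to 0.9 in under a second once the catch lets go (free edge then 67 mm above the case's top), and it stays there.
- flap_edge (a point): Middle of the flap's free edge, upper side (the edge next to the caps).
- lamp_cup: Loose brass lamp cup standing mouth down on the bench beside the case, 68 mm diameter, 60 mm high; origin at the centre of its underside. Leave alone.
- tape: Loose cardboard-coloured roll of tape lying on the bench beside the case, 90 mm outside, 60 mm inside, 25 mm high; origin at the centre of its underside. Leave alone.
- finial: Loose small brass finial standing on the top of the case beside the flap, 26 mm diameter, 34 mm high; origin at the centre of its underside. Leave alone.

How it is judged:
By the outcome, as a careful person would: the job done as asked, in the order asked, and still so for the second after the job is handed in, with the robot touching nothing.
It also fails if it takes over 48 s, if anything falls off the work surface, if the arm or the gripper's body presses on something with over 40 N, if the wrist force passes 120 N, or if a joint passes its speed limit or range.

ROBOT

A 6-joint arm with a two-finger parallel gripper is mounted at the origin on the work surface. World frame = base frame: x ahead of the robot, y to its left, z up, the work surface at z = 0. Lengths are in m, angles in rad, forces in N, time in s.
With the tool pointing down it reaches from about 0.35 to 0.775 m from the base axis. Payload 5.5 kg.
Tool frame: the origin (TCP) lies between the finger pads; the fingertips stand 17 mm ahead of it and the grasp point (between the pads) lies 2 mm behind it (env.finger_overhang is the distance from the TCP to the fingertips, in m); z points along the fingers, y is the direction in which the jaws open and shut (so a half turn about z gives the same grasp; the last joint's range is limited). The gripper opens to 85 mm and grips with 20 to 120 N. Pads are 22 mm wide; open, the fingers measure 114 mm over their backs; the gripper's body (76 mm by 85 mm) begins 54 mm behind the grasp point. The pads swing forward as they close: fully open they stand 13 mm farther back than shut.
Start: joints at [-1.291, 0.313, 0.046, 1.304, 0, 1.431], TCP at [0.234, -0.525, 0.248] pointing down, gripper open.
Joint ranges: [-2.76, 2.76], [-0.86, 1.69], [-1.03, 1.26], [-2.2, 2.34], [-1.47, 1.5], [-3.14, 3.14]. Speed limits (rad/s): [2.57, 2.57, 3.14, 3.14, 3.14, 3.14].

INTERFACE

Orientations are given as a unit quaternion [w, x, y, z].
In Python, from workcell import env gives the robot as it stands. The module is installed in compiled form; this text tells all that it offers.
- The arm moves only by the tool arm_command, never from a script. Its argument "moves" is a list of rows, each a list of 5 numbers: the closure, from 0 (fully open) to 1 (shut), then the shift along the tool's x, y, z in mm, then the turn about the tool's z in rad. In form: [[fingers, dx, dy, dz, turn], ...]. A call has 1 to 12 rows; each row is the pose to reach, as a shift and turn from the pose commanded when the call began, along the tool's axes at that moment; what a row does not reach only later rows make up. A row lasts 1/10 s, in which the tool goes at most 50 mm and 8.59 degrees, less where a joint would pass 70% of its speed; a pose out of reach is approached as far as the arm can. A call with a gripper value outside its range is refused whole. The fingers move at their own pace and stop on an object; "squeeze" is the grip in N (left out, the last holds). Time passes only in rows, so rows that repeat a pose let the fingers close. It gives the time, the measured TCP pose, the force and the opening at its end, in the units of the state.
- env.get_state(): the state, without advancing time (a new reading comes with each control period).
- env.read_camera(name): name is "scene" or "side" or "wrist"; returns (picture, depth): 400x640x3 uint8, blue, green, red; 400x640 float32, m along the optical axis (not along the pixel's ray), 0 where there is no reading.
- env.get_calibration(name): a dict with "fx", "fy", "cx", "cy" (pixels), "pose" (4x4, takes a point from camera to world coordinates). Camera axes: x right, y down, z forward; pixel columns grow to the right and rows downward; lengths in m; the calibration is good to about 2 mm. A picture is of the moment at which its call begins: read the wrist's pose just before it. get_calibration takes no time and is no camera call; for the wrist camera it gives the pose at the moment of the call.
- env.hand_in(): hands the job in, once; it reports no verdict.
The state is a dict: "clock": time; "joint_pos": joint angles; "qvel": joint speeds; "tau": joint torques, N m; "tcp_pos": TCP position; "orientation": TCP orientation; "wrist_force": force on the tool from outside, world axes, zero at the start; "ft_torque": the same for the moment, N m; "finger_gap": finger opening in m.
Only numpy, scipy, OpenCV 4.12 (cv2) and the standard library are available. Lean on these libraries where they do the work, as an engineer would, in place of code of your own. Each camera call takes 0.05 s, during which the arm holds its last target. There are 200 camera calls.

## Working session

There is one attempt and no reset: what is moved stays moved. The work goes in short steps, Python scripts to look and compute and a tool call to move; the robot and the scene stay as the last step left them, time stands still between calls to the robot, and variables do not carry over. Pictures are saved under pics/ and viewed, about 8 in all and at most 12, crops included, and the job is handed in when it is done.

Besides the shell and the picture viewer there is one more tool, called as name(argument=value, ...) on one line, values as JSON. arm_command: Moves the arm, as the interface text tells. Its arguments: {"type":"object","properties":{"moves":{"type":"array","items":{"type":"array","items":{"type":"number"}}},"squeeze":{"type":"number"}},"required":["moves"]}

```bash
mkdir -p pics; python3 - <<'E'
from workcell import env
import cv2,numpy as np
s=env.get_state(); print(s['clock'],s['tcp_pos'],s['orientation'],s['wrist_force'],s['finger_gap'],env.finger_overhang)
for n in ("scene","side"):
    c=env.get_calibration(n); im,d=env.read_camera(n)
    cv2.imwrite(f"pics/{n}0.png",im); np.savez(f"{n}0.npz",im=im,d=d,**c)
    print(n,c)
E
```

```text
0.0 [ 0.23422939 -0.52462092  0.24743347] [-8.85497694e-04  9.78048343e-01  2.08376224e-01 -5.77539750e-05] [ 0.34611817 -0.57342358  0.37721208] 0.08554946408431668 0.017
scene {'fx': 377.9724154979946, 'fy': 377.9724154979946, 'cx': 321.573335667887, 'cy': 199.2370975952569, 'pose': array([[ 0.84726506,  0.44844386, -0.28467528,  0.91856671],
       [ 0.53095182, -0.7303856 ,  0.42968249, -0.42760943],
       [-0.01523425, -0.51520382, -0.85693228,  0.92509584],
       [ 0.        ,  0.        ,  0.        ,  1.        ]])}
side {'fx': 507.2956043834359, 'fy': 507.2956043834359, 'cx': 314.23217922213934, 'cy': 191.66946753173596, 'pose': array([[-0.88578411, -0.34317629,  0.31243647,  0.29398899],
       [-0.46384161,  0.67698422, -0.57143969,  0.60658773],
       [-0.01541001, -0.65109324, -0.75884131,  0.87274668],
       [ 0.        ,  0.        ,  0.        ,  1.        ]])}
```

View pics/scene0.png

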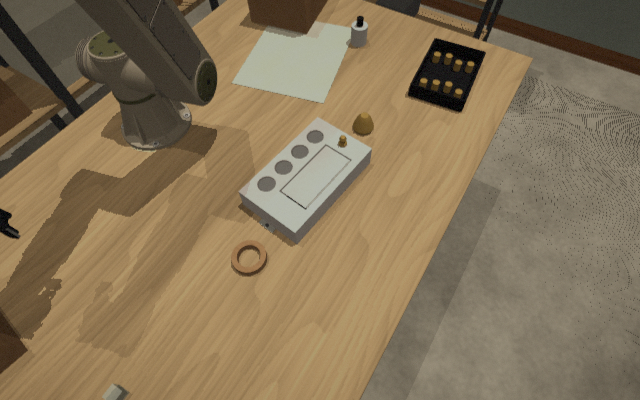

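The scene picture shows the case, with caps near pixels (266,184), (283,167), (300,152) and (315,137). The flap lies behind them, with the finial at (343,141), the cup at (363,123) and the tape at (249,257). Next I'll measure the caps.

```bash
cat > h.py <<'E'
import numpy as np
def bp(c,u,v,d):
    p=np.array([(u-c['cx'])/c['fx']*d,(v-c['cy'])/c['fy']*d,d,1.]); return (c['pose']@p)[:3]
def plane(c,u,v,z):
    o=c['pose'][:3,3]; r=c['pose'][:3,:3]@np.array([(u-c['cx'])/c['fx'],(v-c['cy'])/c['fy'],1.]); return o+r*(z-o[2])/r[2]
def proj(c,P):
    q=np.linalg.inv(c['pose'])@np.append(P,1); return q[0]/q[2]*c['fx']+c['cx'],q[1]/q[2]*c['fy']+c['cy']
E
python3 - <<'E'
import numpy as np,cv2
from h import *
f=np.load('scene0.npz'); im,d=f['im'],f['d']
g=cv2.cvtColor(im,cv2.COLOR_BGR2GRAY)
C=[]
for u,v in [(266,184),(283,167),(300,152),(315,137)]:
    m=(np.abs(g.astype(int)-int(np.median(g[v-2:v+3,u-2:u+3])))<20).astype(np.uint8)
    _,l,s,c=cv2.connectedComponentsWithStats(m,connectivity=4); k=l[v,u]
    cu,cv=c[k]; P=plane(f,cu,cv,.068); C.append(P); print(s[k],c[k].round(1),P.round(4),bp(f,cu,cv,d[v,u]).round(4))
C=np.array(C); print(np.linalg.norm(np.diff(C,axis=0),axis=1)); 
dd=C[0]-C[3]; print('row dir yaw',np.arctan2(dd[1],dd[0]), np.degrees(np.arctan2(dd[1],dd[0])))
E
```

```text
[257 177  19  14 206] [266.  183.5] [ 0.4785 -0.0347  0.068 ] [ 0.4794 -0.0355  0.0699]
[275 160  18  14 191] [283.1 166.8] [0.4859 0.0356 0.068 ] [0.4871 0.0344 0.0703]
[291 145  17  13 183] [299.2 151. ] [0.4933 0.1053 0.068 ] [0.4954 0.1027 0.0721]
[307 130  16  13 166] [314.5 136.1] [0.501  0.1748 0.068 ] [0.5017 0.1738 0.0695]
[0.07071708 0.07000694 0.06997514]
row dir yaw -1.677903485515829 -96.13678815034726
```

View pics/side0.png

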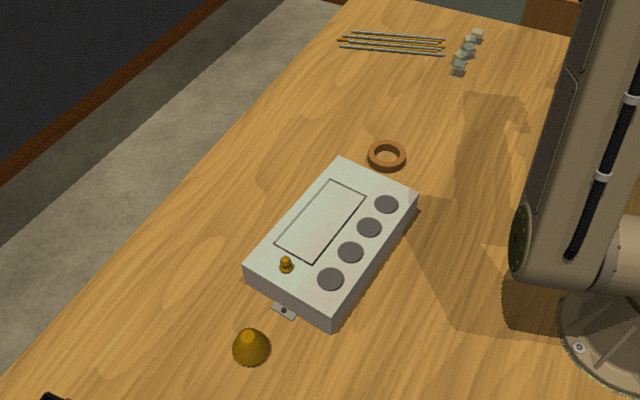

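arm_command(moves=[[1,423,-348,0,-1.044],[1,423,-348,0,-1.044],[1,423,-348,0,-1.044],[1,423,-348,0,-1.044],[1,423,-348,0,-1.044],[1,423,-348,0,-1.044],[1,423,-348,0,-1.044],[1,423,-348,0,-1.044],[1,423,-348,0,-1.044],[1,423,-348,0,-1.044],[1,423,-348,0,-1.044],[1,423,-348,0,-1.044]], squeeze=20)

```text
clock: 1.3
tcp_pos: [0.4802, -0.03, 0.2479]
orientation: [-0.0, 0.741, 0.671, 0.001]
wrist_force: [0.4, -1.5, 1.2]
finger_gap: 0.0003
```

arm_command(moves=[[1,0,0,0,0],[1,0,0,0,0],[1,0,0,0,0],[1,0,0,0,0]])

```text
clock: 1.7
tcp_pos: [0.4784, -0.0362, 0.2483]
orientation: [0.0, 0.745, 0.667, -0.0]
wrist_force: [-0.8, -0.9, -0.7]
finger_gap: -0.0003
```

```bash
cat > look.py <<'E'
from workcell import env
import cv2,numpy as np,sys
from scipy.spatial.transform import Rotation as R
from h import *
C=np.array([[.4785,-.0347,.068],[.4859,.0356,.068],[.4933,.1053,.068],[.501,.1748,.068]])
def st():
    s=env.get_state(); q=s['orientation']; M=R.from_quat([*q[1:],q[0]]).as_matrix()
    print('t',round(s['clock'],2),'tcp',s['tcp_pos'].round(4),'F',np.round(s['wrist_force'],2),'gap',round(s['finger_gap'],4)); print('axes',M.T.round(3).tolist())
    for c in C: print('to cap (tool mm)',(M.T@(c-s['tcp_pos'])*1000).round(1))
    return s
def shot(n,name):
    c=env.get_calibration(n); im,d=env.read_camera(n); cv2.imwrite(f"pics/{name}.png",im); np.savez(name+'.npz',im=im,d=d,**c); return c,im,d
E
python3 - <<'E'
from look import *
s=st(); c,im,d=shot('wrist','w1')
print(s['joint_pos'].round(2)); print([np.round(proj(c,p)) for p in C])
E
```

```text
t 1.7 tcp [ 0.4784 -0.0362  0.2483] F [-0.83 -0.89 -0.73] gap -0.0003
axes [[0.109, 0.994, -0.0], [0.994, -0.109, -0.0], [-0.0, -0.0, -1.0]]
to cap (tool mm) [  1.5  -0.  180.3]
to cap (tool mm) [ 72.2  -0.4 180.3]
to cap (tool mm) [142.3  -0.6 180.3]
to cap (tool mm) [212.2  -0.6 180.2]
[-0.24  0.13 -0.19  1.25 -0.    1.44]
[array([321., 185.]), array([321., 107.]), array([320.,  18.]), array([320., -85.])]
```

View pics/w1.png

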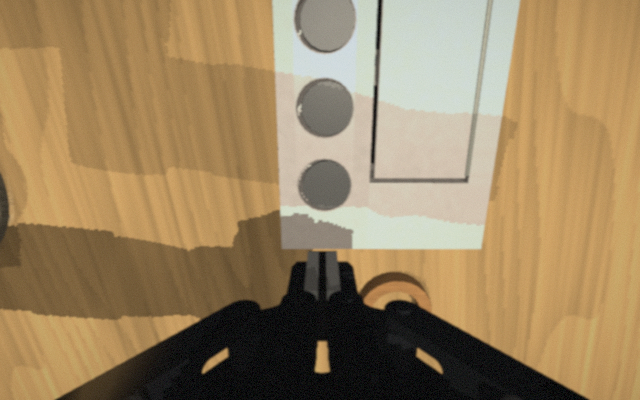

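The wrist picture shows caps 1 to 3 at (325,185), (325,107) and (325,18). Predicted columns were about 321, so that's an offset of roughly 2–3 mm in tool +y, and I'll shift by 2 mm. The closed fingers are clear. Descending over cap 1.

arm_command(moves=[[1,1.5,2,50,0],[1,1.5,2,100,0],[1,1.5,2,140,0],[1,1.5,2,152,0],[1,1.5,2,152,0],[1,1.5,2,152,0],[1,1.5,2,152,0],[1,1.5,2,152,0]])

```text
clock: 2.55
tcp_pos: [0.4825, -0.0341, 0.0982]
orientation: [0.002, 0.744, 0.668, 0.001]
wrist_force: [-0.4, 0.3, -0.2]
finger_gap: -0.0002
```

arm_command(moves=[[1,0,0,2,0],[1,0,0,4,0],[1,0,0,6,0],[1,0,0,7,0],[1,0,0,8,0],[1,0,0,8,0],[1,0,0,8,0]])

```text
clock: 3.25
tcp_pos: [0.4809, -0.0337, 0.0882]
orientation: [-0.0, 0.744, 0.668, -0.0]
wrist_force: [0.1, 0.2, -0.6]
finger_gap: -0.0002
```

arm_command(moves=[[1,0,0,1,0],[1,0,0,2,0],[1,0,0,3,0],[1,0,0,3,0]])

```text
clock: 3.65
tcp_pos: [0.4809, -0.0336, 0.0852]
orientation: [-0.0, 0.744, 0.668, -0.0]
wrist_force: [0.0, -0.3, -0.2]
finger_gap: -0.0001
```

arm_command(moves=[[1,0,0,0.5,0],[1,0,0,1,0],[1,0,0,1,0]])

```text
clock: 3.95
tcp_pos: [0.481, -0.0337, 0.085]
orientation: [0.0, 0.744, 0.668, 0.0]
wrist_force: [-2.7, 0.3, 6.8]
finger_gap: 0.0001
```

Cap 1 pushes back with 6.8 N and doesn't sink, so it's a blank. Lifting and moving to cap 2.

arm_command(moves=[[1,0,0,-8,0],[1,0,0,-16,0],[1,35,0,-16,0],[1,70,0,-16,0],[1,70,0,-16,0],[1,70,0,-16,0],[1,70,0,-10,0],[1,70,0,-5,0],[1,70,0,-3,0],[1,70,0,-3,0],[1,70,0,-3,0]])

```text
clock: 5.05
tcp_pos: [0.4883, 0.0356, 0.0871]
orientation: [-0.0, 0.744, 0.668, -0.0]
wrist_force: [-0.0, -0.1, 0.5]
finger_gap: -0.0
```

arm_command(moves=[[1,0,0,1,0],[1,0,0,2,0],[1,0,0,2.5,0],[1,0,0,3,0],[1,0,0,3,0]])

```text
clock: 5.55
tcp_pos: [0.4885, 0.0359, 0.0845]
orientation: [0.0, 0.744, 0.668, 0.0]
wrist_force: [-0.7, -1.0, 2.7]
finger_gap: -0.0002
```

arm_command(moves=[[1,0,0,0.5,0],[1,0,0,1,0],[1,0,0,1,0]])

```text
clock: 5.85
tcp_pos: [0.4885, 0.0359, 0.0834]
orientation: [0.0, 0.744, 0.668, 0.0]
wrist_force: [-1.5, -0.7, 3.4]
finger_gap: -0.0001
```

Cap 2 sinks 1.1 mm for 0.7 N more, so it's the catch. Pressing it right in.

arm_command(moves=[[1,0,0,1,0],[1,0,0,2,0],[1,0,0,3,0],[1,0,0,4,0],[1,0,0,5,0],[1,0,0,6,0],[1,0,0,6.5,0],[1,0,0,6.5,0],[1,0,0,6.5,0]])

```text
clock: 6.75
tcp_pos: [0.4886, 0.0359, 0.077]
orientation: [0.0, 0.744, 0.668, 0.0]
wrist_force: [-0.9, -0.6, 5.8]
finger_gap: 0.0002
```

```bash
python3 - <<'E'
from look import *
st(); shot('side','s2')
E
```

```text
t 6.75 tcp [0.4886 0.0359 0.077 ] F [-0.94 -0.62  5.8 ] gap 0.0002
axes [[0.107, 0.994, -0.0], [0.994, -0.107, 0.0], [0.0, -0.0, -1.0]]
to cap (tool mm) [-71.3  -2.5   9.1]
to cap (tool mm) [-0.6 -2.6  9. ]
to cap (tool mm) [69.5 -2.7  9. ]
to cap (tool mm) [139.5  -2.5   9. ]
```

View pics/s2.png

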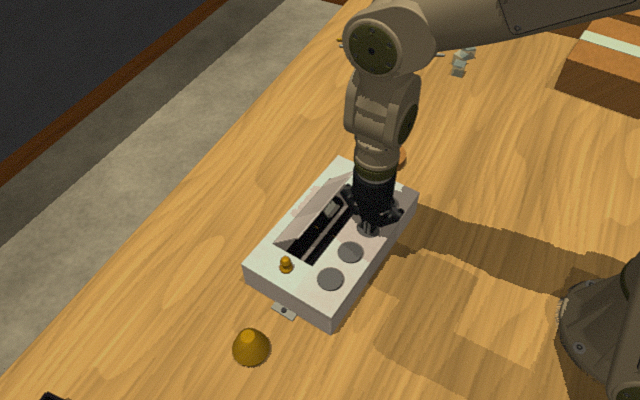

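The side picture shows the finger pressing cap 2 in (at about (368,228)), the flap lifting, and the finial still standing at (286,265). Withdrawing up and towards the robot.

arm_command(moves=[[1,0,0,-6,0],[1,0,0,-14,0],[1,0,0,-25,0],[1,0,-20,-45,0],[1,0,-50,-80,0],[1,0,-80,-115,0],[1,0,-80,-150,0],[1,0,-80,-170,0],[1,0,-80,-170,0],[1,0,-80,-170,0],[1,0,-80,-170,0],[1,0,-80,-170,0]])

```text
clock: 8.0
tcp_pos: [0.4081, 0.0446, 0.2455]
orientation: [-0.001, 0.744, 0.668, -0.001]
wrist_force: [0.3, 0.1, -0.2]
finger_gap: 0.0003
```

```bash
python3 - <<'E'
from look import *
st(); shot('side','s3'); c,im,d=shot('scene','c3')
f=np.load('side0.npz'); a=np.load('s3.npz')
dif=cv2.absdiff(f['im'],a['im'])[140:370,220:430]
both=np.hstack([a['im'][140:370,220:430],dif]); cv2.imwrite('pics/s3c.png',cv2.resize(both,None,fx=1.8,fy=1.8))
# points clearly above case top near the flap, case frame
o=C.mean(0); yh=(C[3]-C[0])/np.linalg.norm(C[3]-C[0]); xh=np.array([yh[1],-yh[0],0])
for n,g in (('side',a),('scene',np.load('c3.npz'))):
    v,u=np.mgrid[0:400,0:640]; D=g['d']; 
    P=np.stack([(u-g['cx'])/g['fx']*D,(v-g['cy'])/g['fy']*D,D,np.ones_like(D)],-1)@g['pose'].T
    q=P[...,:3]-o; X=q@xh*1000-55; Y=q@yh*1000; Z=P[...,2]*1000
    m=(D>0)&(abs(Y)<80)&(X>-30)&(X<90)&(Z>80)&(Z<160)
    print(n,m.sum(),'maxZ',np.percentile(Z[m],[50,95,99]),'X at top',np.median(X[m&(Z>125)]))
    k=np.polyfit(X[m],Z[m],1); print('slope angle',np.arctan(-k[0]))
E
```

```text
t 8.0 tcp [0.4081 0.0446 0.2455] F [ 0.28  0.13 -0.19] gap 0.0003
axes [[0.107, 0.994, -0.0], [0.994, -0.107, -0.003], [-0.003, 0.0, -1.0]]
to cap (tool mm) [-71.3  78.9 177.3]
to cap (tool mm) [ -0.6  78.8 177.3]
to cap (tool mm) [ 69.5  78.7 177.3]
to cap (tool mm) [139.4  78.9 177.3]
side 897 maxZ [121.82081068 136.45506882 137.82744245] X at top 27.438720024768443
slope angle 0.7053731621365075
scene 1409 maxZ [110.5372927  135.18797526 137.96660581] X at top 33.533530689684085
slope angle 0.8200567337027934
```

View pics/s3c.png

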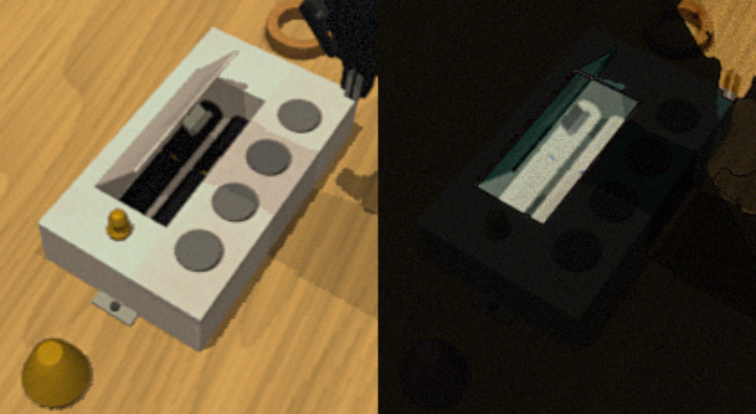

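The flap stands fully open: its edge is at z ≈ 137 mm, and 70 + 67 mm is expected. All four caps are up again, and the difference image shows no change at the finial or cup. The hand is clear of everything. Handing in.

```bash
python3 -c "
from workcell import env
s=env.get_state();print(s['clock'],s['wrist_force'],s['qvel'].round(3));print(env.hand_in())"
```

```text
8.1 [-0.07564342  0.38725566  0.02786748] [ 0.002 -0.002  0.007  0.001  0.001  0.001]
the job is handed in; nothing more can be done
None
```

The battery flap is open: the catch was under cap 2, and I've handed the job in at about 8.1 s.

- **Finding the catch:** With the fingers shut, I pushed cap 1 first. It pushed back with 6.8 N and did not move, so it is a blank. Cap 2 gave at about 3 N. I didn't need to feel caps 3 and 4.
- **Pressing it:** I pushed cap 2 in by about 8 mm, with 5.8 N at the bottom. The flap sprang open, and I drew the hand up and back towards the robot.
- **Last checks:**
  - **Flap:** The free edge stands at about 137 mm, which is the height expected when fully open.
  - **Opening angle:** Rough slope fits to the depth images gave 0.71 and 0.82 rad against 0.9. I trusted the edge height because those fits include stray points.
  - **Loose parts:** The finial and lamp cup show no change from the first picture. The tape looks in place, but the gripper partly hid it in the last view.
  - **Arm:** It was at rest about 80 mm back from the caps, with the fingertips about 160 mm above them. The wrist force was close to zero.

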